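# Feel the contact gap with a taper gauge

### The job

Draw the narrow taper gauge out of its wooden stand and lower its blade, point down, into the gap between the two sprung steel plates of the gap jig until it drags snugly: roughly 8 N of downward push, not rammed in. Keep it upright at that depth and finish while still gripping and holding it there; do not let go of it. Leave the broad gauge in the stand and everything else on the bench where it is.

Things in the scene. Friction and masses are not known exactly. Their poses are not given: they have to be found in the camera images.
- gauge: narrow taper gauge: steel blade 68 mm long, 18 mm wide, under a plain aluminium handle block 18 mm thick (x), 30 wide (y), 50 tall. Origin: middle of the blade's tip, its lower end; z up the tool. The blade tapers evenly from 2 mm thick (x) at the tip to 8.8 at the handle. It starts in either slot of the stand, blade down, handle's shoulder on the stand's top. About 140 g
- gauge_grip (a point): centre of the narrow gauge's handle, 93 mm above the blade's tip; the handle reaches 25 mm above and below it. Axes as the gauge: the flat 30 x 50 mm faces to grip look along x, 18 mm apart
- gauge_tip (a point): middle of the narrow gauge's blade tip
- broad: the broad gauge, to be left alone: like the narrow one but with a blade 30 mm wide and a handle 46 mm wide, in the other slot of the stand, 68 mm away along the stand's y. Origin at its blade's tip
- stand: wooden stand fixed to the bench, 70 x 150 x 74 mm (x, y, z), with two slots 13 mm (x) by 35 mm (y) at 34 mm either way along its y; origin at the middle of its underside. Its x is the thickness direction of the gauges standing in it
- jig: gap jig fixed to the bench: grey base 130 x 80 x 20 mm (x, y, z), two black side cheeks 30 mm apart along y, 84 mm high, and between them two upright steel plates facing each other across a narrow gap. Origin: middle of the base's underside. The gap's width lies along the jig's x: blade thickness along x (either way round), blade width along y. The gap's middle is 0 to 1 mm to +x
- gap_mouth (a point): middle of the gap's mouth, level with the plates' tops, 88 mm above the bench. The plates flare about 20 mm apart here, narrowing to the parallel gap at 76 mm above the bench. That gap is 3 to 5 mm wide, varies and is not told: the blade first drags with its tip 66 to 46 mm above the bench. The gap's floor is 20 mm above the bench
- plate_a: steel plate on the jig's -x side of the gap, 27 mm wide (y). Origin on its inner face, at bench height, at rest 1.5 mm to -x of the jig's axis. Both plates are sprung, about 26 N per mm each, and float together, easily, up to 5 mm either way along x, so they centre themselves on the blade
- plate_b: the like plate on the +x side. As the wedge parts the sprung plates the drag grows by roughly 0.6 to 1 N for each mm the blade goes down after first touch (8 N of drag: some 7 to 12 mm deeper). Origin on its inner face, at rest 1.5 to 3.5 mm to +x of the jig's axis
Things that resemble listed ones, but are neither listed nor needed, are in the scene too. What is shaped like the gauge but green is not meant.

How it is judged:
On the way, in this order (a step that is already met when the one before it is completed fails the run):
1. the narrow gauge is drawn out of its stand, held in the fingers (z of gauge_tip in the frame of stand above 0.078 m and contact force between gauge and the fingers above 1 N), for 0.1 s.
2. the blade's tip is down between the two plates, held in the fingers (z of gauge_tip in the frame of jig below 0.076 m and x of gauge_tip in the frame of jig between -0.008 and 0.008 m and y of gauge_tip in the frame of jig between -0.012 and 0.012 m and contact force between gauge and the fingers above 1 N), for 0.1 s.
At the end, for the whole second after the job is handed in: narrow gauge upright (0.12 rad) between the plates, tip below the throat and clear of the floor, each plate pressing on it with 4 to 13 N, still, and gripped by the fingers (over 3 N); broad gauge within 15 mm of its place (x of gauge_tip in the frame of jig between -0.008 and 0.008 m and y of gauge_tip in the frame of jig between -0.012 and 0.012 m and z of gauge_tip in the frame of jig between 0.022 and 0.074 m and contact force between gauge and plate_a between 4 and 13 N and contact force between gauge and plate_b between 4 and 13 N and contact force between gauge and the fingers above 3 N and angle between gauge's own z axis and vertical below 0.12 rad and linear speed of gauge below 0.01 m/s and distance of broad from where it was at the start of the episode below 0.015 m); the arm keeps its last pose, push and grip.
It fails at once if the blade is rammed in (a plate pressed with over 22 N) (contact force between gauge and plate_a above 22 N or contact force between gauge and plate_b above 22 N).
It fails at once if the broad gauge is moved more than 30 mm (distance of broad from where it was at the start of the episode above 0.03 m).
It fails at once if something else on the bench is moved more than 30 mm (distance of any of relay, tray, driver, jar, spool, weight, spanner from where it was at the start of the episode above 0.03 m).
It also fails if it takes over 48 s, if anything falls off the work surface, if the arm or the gripper's body presses on something with over 40 N, if the wrist force passes 120 N, or if a joint passes its speed limit or range.

### The arm

A 7-joint arm with a two-finger parallel gripper is mounted at the origin on the work surface. World frame = base frame: x ahead of the robot, y to its left, z up, the work surface at z = 0. Lengths are in m, angles in rad, forces in N, time in s.
With the tool pointing down it reaches from about 0.425 to 0.875 m from the base axis. Payload 8.4 kg.
Tool frame: the origin (TCP) lies at the very end of the fingers, on their centre line; the grasp point (between the pads) lies 19 mm behind it (tcp_to_grasp is the distance from the TCP to the grasp point, in m); z points along the fingers, y is the direction in which the jaws open and shut (so a half turn about z gives the same grasp; the last joint's range is limited). The gripper opens to 87 mm and grips with 3 to 60 N. Pads are 19 mm wide; open, the fingers measure 117 mm over their backs; the gripper's body (75 mm by 190 mm) begins 51 mm behind the grasp point.
Start: joints at [-1.328, 0.333, 0.04, 1.465, -0.013, 1.343, -0.059], TCP at [0.218, 0.612, 0.223] pointing down, gripper open.
Joint ranges: [-2.58, 2.58], [-0.38, 2.09], [-1.3, 1.39], [0.25, 2.4], [-1.5, 4.64], [0.08, 2.09], [-2.65, 2.65]. Speed limits (rad/s): [2.22, 2.22, 2.79, 2.79, 3.14, 3.14, 3.14].

### API

Orientations are given as a rotation vector (axis times angle).
In Python, from cell import sense, snapshot, camera_info, sign_off, tcp_to_grasp gives the robot as it stands.
- The arm moves only by the tool carry_out, never from a script. Its argument "moves" is one flat list of numbers, 5 for each row, row after row: the gripper command: -1 is fully open, 1 is shut, values between are in proportion, then the shift along the tool's x, y, z as a fraction of full scale, then the turn about the tool's z as a fraction of full scale. A call has 1 to 12 rows; each row is the pose to reach, as a shift and turn from the pose commanded when the call began, along the tool's axes at that moment; what a row does not reach only later rows make up. Full scale, the value 1, is 100 mm for a shift and 120 degrees for a turn. A row lasts 1/8 s, in which the tool goes at most 62.5 mm and 10.7 degrees, less where a joint would pass 70% of its speed; a pose out of reach is approached as far as the arm can. A call with a number of a shift or a turn outside -1 to 1 is refused whole. A call with a gripper value outside its range is refused whole. The fingers move at their own pace and stop on an object; "squeeze" is the grip in N (left out, the last holds). Time passes only in rows, so rows that repeat a pose let the fingers close. It gives the time, the measured TCP pose, the force and the opening at its end, in the units of the state.
- sense(): the state, without advancing time (a new reading comes with each control period).
- snapshot(name): name is "side" or "top"; returns the picture (400x640x3 uint8, red, green, blue); there is no depth.
- camera_info(name): a dict with "vertical_fov" (degrees; the focal length in pixels is half the picture's height over the tangent of half this angle, whatever the lens; pixels are square), "cx", "cy" (the principal point, pixels), "R" (3x3) and "t" (3): a world point X has camera coordinates R X + t. Camera axes: x right, y down, z forward; pixel columns grow to the right and rows downward; lengths in m; the calibration is good to about 2 mm. A picture is of the moment at which its call begins. camera_info takes no time and is no camera call.
- sign_off(): hands the job in, once; it reports no verdict.
The state is a dict: "time_s": time; "q": joint angles; "dq": joint speeds; "joint_torque": joint torques, N m; "tool_pos": TCP position; "eef_rot": TCP orientation; "ft_force": force on the tool from outside, world axes, zero at the start; "wrist_torque": the same for the moment, N m; "opening": finger opening in m.
Only numpy, scipy, OpenCV 4.12 (cv2) and the standard library are available. Lean on these libraries where they do the work, as an engineer would, in place of code of your own. Each camera call takes 0.05 s, during which the arm holds its last target.

## Working session

There is one attempt and no reset: what is moved stays moved. The work goes in short steps, Python scripts to look and compute and a tool call to move; the robot and the scene stay as the last step left them, time stands still between calls to the robot, and variables do not carry over. Pictures are saved under pics/ and viewed, and the job is handed in when it is done.

Besides the shell and the picture viewer there is one more tool, called after ">>>" by a JSON object that holds its "name" and its "arguments". carry_out: Moves the arm, as the interface text tells. Its arguments: {"type":"object","properties":{"moves":{"type":"array"},"squeeze":{"type":"number"}},"required":["moves"]}

```bash
mkdir -p pics
python3 - <<'E'
from cell import *
import cv2
print(sense(), tcp_to_grasp)
for n in("side","top"):
    print(n,camera_info(n)); cv2.imwrite(f"pics/{n}0.png",snapshot(n)[:,:,::-1])
E
```

```text
{'time_s': 0.0, 'q': array([-1.32822584,  0.33388929,  0.03982331,  1.46629585, -0.01340357,
        1.34331207, -0.05851559]), 'dq': array([-1.62223321e-03,  7.17546411e-04, -1.34641147e-05,  3.30110601e-05,
        3.06921540e-04,  1.12440088e-03, -4.03182860e-04]), 'joint_torque': array([ 6.89476269e-05, -6.56332254e+01,  1.33524176e+00, -4.03825915e+01,
       -5.97588625e-02,  4.41368076e-02,  1.70730677e-04]), 'tool_pos': array([0.21768606, 0.61194703, 0.22166053]), 'eef_rot': array([-5.34189131e-01, -3.09565035e+00,  2.55750764e-03]), 'ft_force': array([ 1.02486964, -0.93186007, -0.05966607]), 'wrist_torque': array([ 0.01986134, -0.05039615,  0.00614003]), 'opening': 0.08710505680059341} 0.0187
side {'vertical_fov': 51.81140754158788, 'cx': 319.2232071059376, 'cy': 198.55719605355293, 'R': array([[ 0.82232884, -0.56894371, -0.0088502 ],
       [-0.44417832, -0.63212131, -0.63492383],
       [ 0.35564152,  0.52604725, -0.77252405]]), 't': array([-0.29893027,  0.30958438,  0.75183533])}
top {'vertical_fov': 49.09104545412032, 'cx': 327.54112004074403, 'cy': 199.61342585049772, 'R': array([[-0.01508125, -0.99985394, -0.00804041],
       [-0.99772487,  0.01557661, -0.06559305],
       [ 0.06570872,  0.00703289, -0.99781406]]), 't': array([0.09218141, 0.41764301, 1.11029411])}
```

View pics/side0.png

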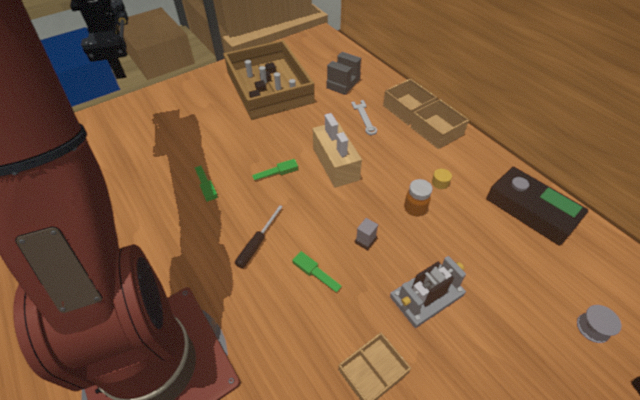

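View pics/top0.png

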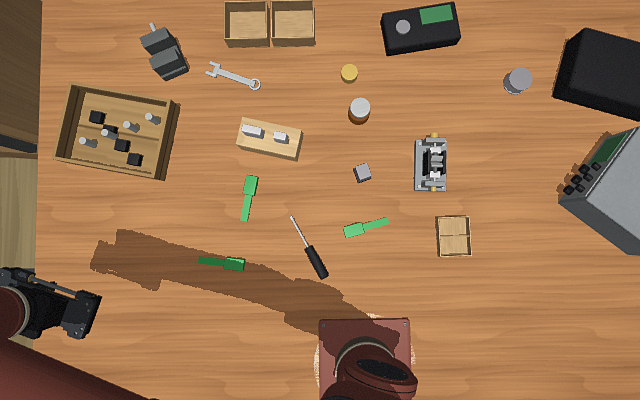

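The stand is at about (270,138) in the top view and the jig at about (431,163). I'll enlarge both.

Run:
```python
import cv2,numpy as np
t=cv2.imread("pics/top0.png");s=cv2.imread("pics/side0.png")
a=cv2.resize(t[105:170,225:315],None,fx=6,fy=6,interpolation=cv2.INTER_CUBIC)
b=cv2.resize(t[125:200,400:460],None,fx=7,fy=7,interpolation=cv2.INTER_CUBIC)
cv2.imwrite("pics/ts.png",a);cv2.imwrite("pics/tj.png",b)
cv2.imwrite("pics/ss.png",cv2.resize(s[105:195,295:375],None,fx=6,fy=6,interpolation=cv2.INTER_CUBIC))
cv2.imwrite("pics/sj.png",cv2.resize(s[250:330,380:475],None,fx=7,fy=7,interpolation=cv2.INTER_CUBIC))
```

```text
(no output)
```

View pics/ts.png

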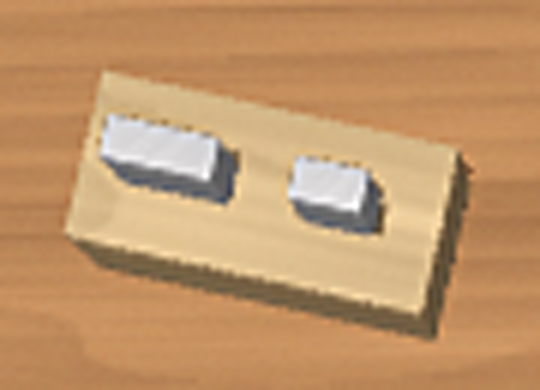

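View pics/tj.png

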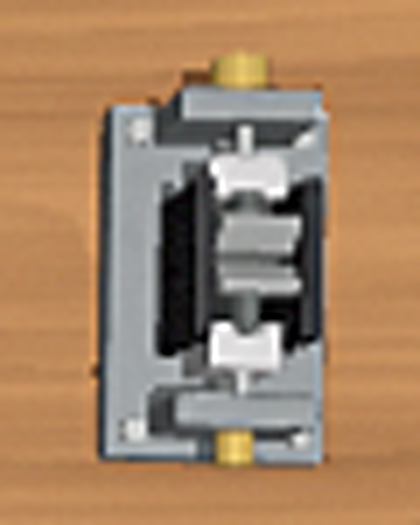

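View pics/ss.png

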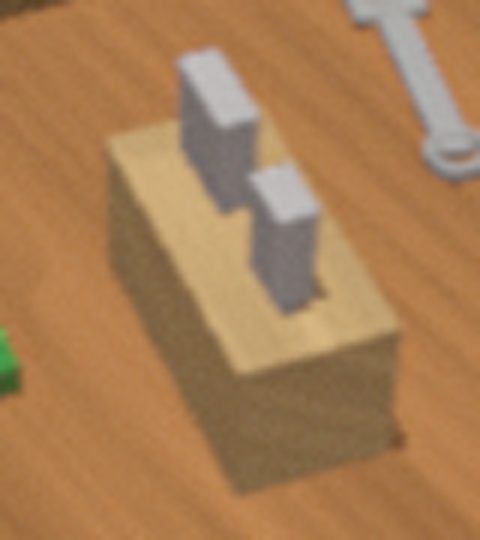

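View pics/sj.png

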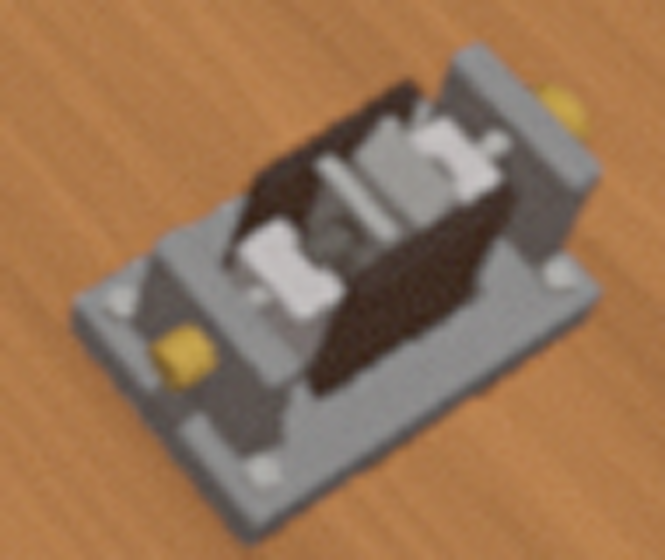

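```bash
cat > h.py <<'E'
import numpy as np,cv2
from cell import camera_info
def cam(n):
    c=camera_info(n);f=200/np.tan(np.radians(c["vertical_fov"]/2));return f,c["cx"],c["cy"],np.array(c["R"]),np.array(c["t"])
def plane(n,u,v,z):
    f,cx,cy,R,t=cam(n);d=R.T@np.array([(u-cx)/f,(v-cy)/f,1]);o=-R.T@t
    return o+d*(z-o[2])/d[2]
def proj(n,X):
    f,cx,cy,R,t=cam(n);p=R@np.asarray(X,float)+t;return np.array([cx+f*p[0]/p[2],cy+f*p[1]/p[2]])
def tri(pts):
    A=[];b=[]
    for n,u,v in pts:
        f,cx,cy,R,t=cam(n)
        for r,k in((0,(u-cx)/f),(1,(v-cy)/f)):
            A.append(R[r]-k*R[2]);b.append(k*t[2]-t[r])
    x,res,*_=np.linalg.lstsq(np.array(A),np.array(b),rcond=None);return x,res
E
python3 - <<'E'
from h import *
np.set_printoptions(precision=4,suppress=True)
# mask tops
t=cv2.imread("pics/top0.png");hsv=cv2.cvtColor(t,cv2.COLOR_BGR2HSV)
m=((hsv[...,2]>190)&(hsv[...,1]<40)).astype(np.uint8)
n,l,st,ce=cv2.connectedComponentsWithStats(m)
for i in range(1,n):
    x,y,w,h,a=st[i]
    if 225<x<315 and 105<y<170 and a>10:
        c,_=cv2.findContours((l==i).astype(np.uint8),0,1); print(st[i],cv2.minAreaRect(c[0])); p=plane("top",*ce[i],.124); print("centre",ce[i],p, a*(p[2]*0+1))
cr=lambda x,y:(225+(x+.5)/6-.5,105+(y+.5)/6-.5)
P=[plane("top",*cr(*q),.074) for q in((105,72),(457,150),(425,315),(68,235))]
for k in range(4):
    d=P[(k+1)%4]-P[k];print("stand",P[k],np.linalg.norm(d),np.degrees(np.arctan2(d[1],d[0])))
print("stand c",sum(P)/4)
P=[plane("top",*cr(*q),.124) for q in((297,157),(370,167),(362,214),(289,201))]
for k in range(4):
    d=P[(k+1)%4]-P[k];print("narrow",P[k],np.linalg.norm(d),np.degrees(np.arctan2(d[1],d[0])))
print(sum(P)/4)
cs=lambda x,y:(295+(x+.5)/6-.5,105+(y+.5)/6-.5)
P=[plane("side",*cs(*q),.124) for q in((248,178),(290,162),(320,208),(278,222))]
print("side",sum(P)/4)
P=[plane("side",*cs(*q),.074) for q in((105,148),(238,375),(402,328))]
for k in range(2):
    d=P[(k+1)]-P[k];print(P[k],np.linalg.norm(d),np.degrees(np.arctan2(d[1],d[0])))
print("stand c side",(P[0]+P[2])/2)
E
```

```text
[242 124  19  11 129] ((250.99998474121094, 128.99998474121094), (18.438562393188477, 6.8446173667907715), 12.094757080078125)
centre [251. 129.] [0.5804 0.2619 0.124 ] 129.0
[273 131  13   9  83] ((279.1538391113281, 135.2307891845703), (11.7669677734375, 6.667948246002197), 11.309932708740234)
centre [279.1446 135.1807] [0.5647 0.196  0.124 ] 83.0
stand [0.6234 0.2929 0.074 ] 0.1484660015637258 -103.5958439173541
stand [0.5885 0.1486 0.074 ] 0.06933086654704686 168.50851802325718
stand [0.5206 0.1624 0.074 ] 0.15004690804162374 76.34933638818647
stand [0.556  0.3082 0.074 ] 0.06914728104938392 -12.796233321988067
stand c [0.5721 0.228  0.074 ]
narrow [0.5754 0.2078 0.124 ] 0.028826005579070488 -98.84676254031564
narrow [0.5709 0.1793 0.124 ] 0.01878214702768173 169.92690906064854
narrow [0.5524 0.1826 0.124 ] 0.028989905000874346 78.85701372341461
narrow [0.558 0.211 0.124] 0.017624691479405867 -10.610950043695677
[0.5642 0.1951 0.124 ]
side [0.5652 0.1966 0.124 ]
[0.5541 0.3064 0.074 ] 0.14437303633448445 -102.90071913732928
[0.5219 0.1657 0.074 ] 0.07050754786231903 -13.676217363853123
stand c side [0.5723 0.2277 0.074 ]
```

Run:
```python
from h import *
np.set_printoptions(precision=4,suppress=True)
c=lambda x,y:(400+(x+.5)/7-.5,125+(y+.5)/7-.5)
s=lambda x,y:(380+(x+.5)/7-.5,250+(y+.5)/7-.5)
def rep(nm,P):
    for k in range(len(P)):
        d=P[(k+1)%len(P)]-P[k];print(nm,P[k],round(np.linalg.norm(d)*1e3,1),round(np.degrees(np.arctan2(d[1],d[0])),1))
    print(nm,"mean",sum(P)/len(P))
rep("basetop",[plane("top",*c(*q),.02) for q in((108,107),(100,458),(322,462))])
rep("baseside",[plane("side",*s(*q),.02) for q in((75,303),(250,530),(600,292))])
# cheeks tops 84mm: inner edges
rep("cheekL(+y)",[plane("top",*c(*q),.084) for q in((208,180),(205,352))])
rep("cheekR(-y)",[plane("top",*c(*q),.084) for q in((308,178),(303,350))])
rep("plates",[plane("top",*c(*q),.088) for q in((219,217),(301,219),(300,292),(216,289))])
rep("platesside",[plane("side",*s(*q),.088) for q in((320,158),(392,238),(455,195),(385,118))])
# white blocks
rep("bolts",[plane("top",*c(*q),.06) for q in((241,72),(236,448))])
t=cv2.imread("pics/top0.png")
cv2.imwrite("pics/tj2.png",cv2.resize(t[145:175,418:450],None,fx=18,fy=18,interpolation=cv2.INTER_NEAREST))
si=cv2.imread("pics/side0.png")
cv2.imwrite("pics/sj2.png",cv2.resize(si[262:295,410:455],None,fx=15,fy=15,interpolation=cv2.INTER_NEAREST))
```

```text
basetop [ 0.5692 -0.1416  0.02  ] 129.6 177.1
basetop [ 0.4398 -0.135   0.02  ] 80.8 -91.9
basetop [ 0.437  -0.2158  0.02  ] 151.5 29.3
basetop mean [ 0.482  -0.1641  0.02  ]
baseside [ 0.4409 -0.1375  0.02  ] 77.9 -93.9
baseside [ 0.4356 -0.2152  0.02  ] 130.1 -2.3
baseside [ 0.5656 -0.2204  0.02  ] 149.8 146.4
baseside mean [ 0.4807 -0.1911  0.02  ]
cheekL(+y) [ 0.5302 -0.1628  0.084 ] 59.9 177.3
cheekL(+y) [ 0.4704 -0.16    0.084 ] 59.9 -2.7
cheekL(+y) mean [ 0.5003 -0.1614  0.084 ]
cheekR(-y) [ 0.5303 -0.1973  0.084 ] 59.9 176.5
cheekR(-y) [ 0.4706 -0.1937  0.084 ] 59.9 -3.5
cheekR(-y) mean [ 0.5005 -0.1955  0.084 ]
plates [ 0.5166 -0.1653  0.088 ] 28.2 -92.4
plates [ 0.5154 -0.1934  0.088 ] 25.3 177.4
plates [ 0.4902 -0.1923  0.088 ] 28.8 87.0
plates [ 0.4917 -0.1635  0.088 ] 25.0 -4.1
plates mean [ 0.5035 -0.1786  0.088 ]
platesside [ 0.4933 -0.1638  0.088 ] 28.2 -92.5
platesside [ 0.4921 -0.1919  0.088 ] 22.7 -1.2
platesside [ 0.5148 -0.1924  0.088 ] 27.5 87.0
platesside [ 0.5163 -0.165   0.088 ] 23.0 177.1
platesside mean [ 0.5041 -0.1783  0.088 ]
bolts [ 0.5729 -0.1812  0.06  ] 133.9 177.5
bolts [ 0.4392 -0.1753  0.06  ] 133.9 -2.5
bolts mean [ 0.506  -0.1782  0.06  ]
```

View pics/tj2.png

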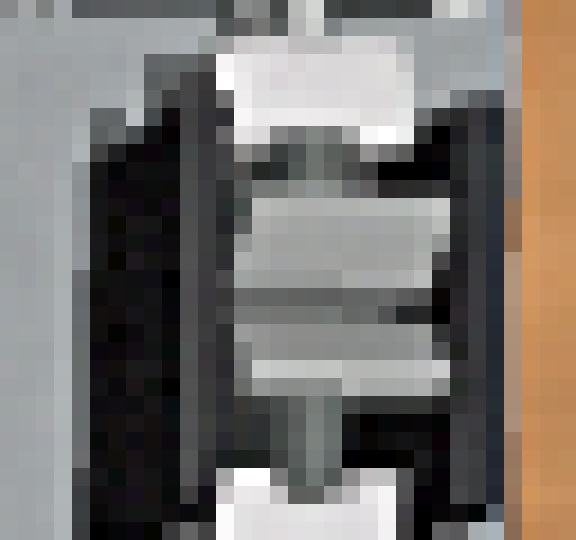

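View pics/sj2.png

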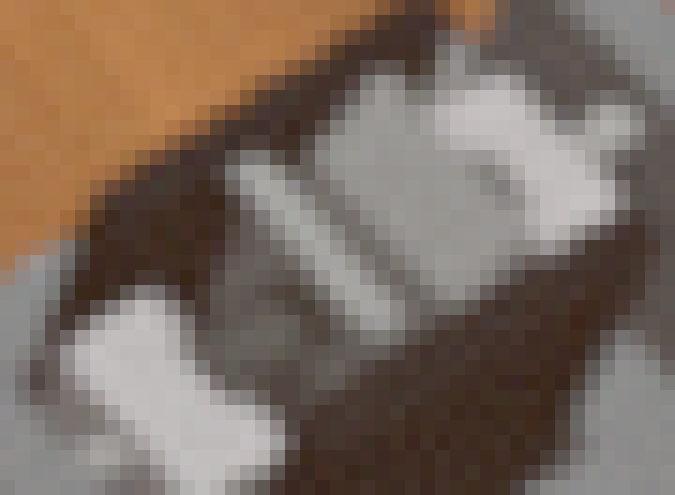

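```bash
cat >> h.py <<'E'
from scipy.spatial.transform import Rotation as Ro
from cell import sense
def to(x,y,z,yaw):
    s=sense();R=Ro.from_rotvec(s["eef_rot"]).as_matrix()
    d=R.T@(np.array([x,y,z])-s["tool_pos"])*10
    yv=np.degrees(np.arctan2(R[1,1],R[0,1]))
    print("pos",s["tool_pos"].round(4),"yaw",round(yv,2),"tilt",np.degrees(np.arccos(-R[2,2])).round(2),"q",s["q"].round(2))
    print("shift",d.round(4),"turn",round(-(yaw-yv)/120,4),"F",s["ft_force"].round(2),"open",round(s["opening"],4),"t",s["time_s"])
E
python3 -c "
from h import *
to(.5645,.1953,.22,-13.2)"
```

```text
pos [0.2178 0.612  0.2217] yaw 70.42 tilt 0.08 q [-1.33  0.33  0.04  1.47 -0.01  1.34 -0.06]
shift [-4.6635 -2.7637  0.0219] turn 0.6968 F [-0.11  0.06 -0.1 ] open 0.087 t 0.1
```

>>> {"name": "carry_out", "arguments": {"moves": [-1,-0.4,-0.24,0,0,-1,-0.8,-0.48,0,0,-1,-1,-0.6,0,0]}}

```text
time_s: 0.48
tool_pos: [0.2941, 0.5201, 0.2224]
eef_rot: [0.539, 3.095, -0.001]
ft_force: [-0.0, 0.2, 0.1]
opening: 0.0871
```

>>> {"name": "carry_out", "arguments": {"moves": [-1,-0.4,-0.24,0,0,-1,-0.8,-0.48,0,0,-1,-1,-0.6,0,0]}}

```text
time_s: 0.85
tool_pos: [0.3676, 0.4304, 0.2225]
eef_rot: [0.538, 3.095, -0.0]
ft_force: [0.5, -0.2, 0.5]
opening: 0.0871
```

>>> {"name": "carry_out", "arguments": {"moves": [-1,-0.4,-0.24,0,0,-1,-0.8,-0.48,0,0,-1,-1,-0.6,0,0]}}

```text
time_s: 1.23
tool_pos: [0.4416, 0.3403, 0.2225]
eef_rot: [0.538, 3.095, -0.001]
ft_force: [-0.3, 0.5, 0.3]
opening: 0.0875
```

>>> {"name": "carry_out", "arguments": {"moves": [-1,-0.4,-0.24,0,0.08,-1,-0.8,-0.48,0,0.16,-1,-1,-0.6,0,0.24,-1,-1,-0.6,0,0.32,-1,-1,-0.6,0,0.4,-1,-1,-0.6,0,0.48,-1,-1,-0.6,0,0.56,-1,-1,-0.6,0,0.64,-1,-1,-0.6,0,0.697,-1,-1,-0.6,0,0.697]}}

```text
time_s: 2.48
tool_pos: [0.514, 0.2528, 0.2223]
eef_rot: [-2.461, -1.953, 0.001]
ft_force: [-0.1, 0.0, 1.0]
opening: 0.087
```

```bash
python3 -c "
from h import *
to(.5645,.1953,.22,-13.2)"
```

```text
pos [0.514  0.2528 0.2223] yaw -13.12 tilt 0.02 q [-0.93  0.18  0.45  1.68 -0.08  1.3  -0.69]
shift [-0.4454  0.6227  0.0233] turn 0.0006 F [-0.12  0.01  0.98] open 0.087 t 2.475
```

>>> {"name": "carry_out", "arguments": {"moves": [-1,-0.22,0.31,0,0,-1,-0.445,0.623,0,0,-1,-0.445,0.623,0.3,0,-1,-0.445,0.623,0.7,0,-1,-0.445,0.623,0.7,0]}}

```text
time_s: 3.1
tool_pos: [0.5627, 0.1942, 0.1498]
eef_rot: [-2.459, -1.954, 0.009]
ft_force: [-0.1, -0.4, 0.6]
opening: 0.087
```

Run:
```python
from h import *
from cell import snapshot
to(.5645,.1953,.082,-13.2)
t=cv2.cvtColor(snapshot("top"),cv2.COLOR_RGB2BGR);s=cv2.cvtColor(snapshot("side"),cv2.COLOR_RGB2BGR)
a=cv2.resize(t[80:200,210:340],None,fx=3,fy=4);a=cv2.resize(t[90:190,220:320],(400,400));b=cv2.resize(s[80:200,270:390],(400,400))
cv2.imwrite("pics/p1.png",np.hstack([a,b]))
```

```text
pos [0.5627 0.1942 0.1498] yaw -13.06 tilt 0.33 q [-0.81  0.29  0.49  1.71 -0.15  1.18 -0.51]
shift [0.0168 0.0179 0.678 ] turn 0.0012 F [-0.1  -0.44  0.61] open 0.087 t 3.1
```

View pics/p1.png

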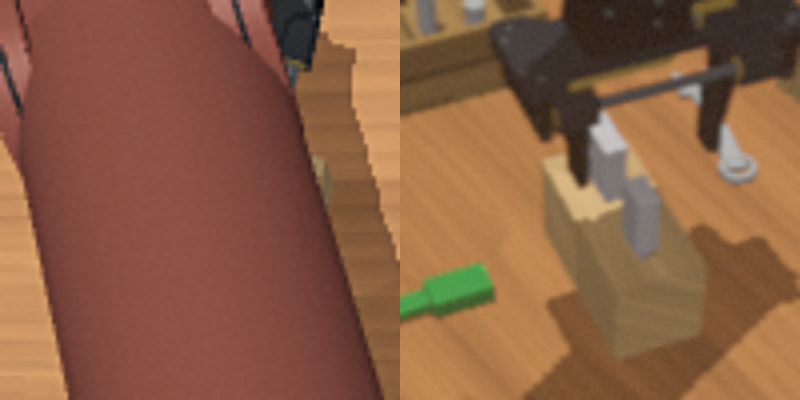

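Run:
```python
from h import *
a=np.radians(-13.1);e=np.array([np.cos(a),np.sin(a),0]);c=np.array([.5627,.1942,.1498])
for d in(-.05,0,.05):
    print(proj("side",c+d*e),(proj("side",c+d*e)-[270,80])*400/120)
print((proj("side",[.5645,.1953,.124])-[270,80])*400/120)
```

```text
[321.65983214 134.7015945 ] [172.19944046 182.33864833]
[342.03262323 129.12596187] [240.1087441  163.75320623]
[361.91814535 123.68368518] [306.39381783 145.61228394]
[239.98163969 190.14882636]
```

The finger tips show at (583,180) and (710,150) in the enlarged picture. They project to the expected places, straddling the nearer (narrow) handle at (640,190), so I'll descend.

>>> {"name": "carry_out", "arguments": {"moves": [-1,0.01,0.01,0.2,0,-1,0.01,0.01,0.4,0,-1,0.01,0.01,0.6,0,-1,0.01,0.01,0.675,0,-1,0.01,0.01,0.675,0,-1,0.01,0.01,0.675,0]}}

```text
time_s: 3.95
tool_pos: [0.5666, 0.1956, 0.086]
eef_rot: [2.462, 1.951, 0.002]
ft_force: [0.7, 0.1, 0.5]
opening: 0.0873
```

```bash
python3 -c "
from h import *
to(.5645,.1953,.082,-13.2)"
```

```text
pos [0.5666 0.1956 0.086 ] yaw -13.22 tilt 0.08 q [-0.8   0.36  0.48  1.77 -0.19  1.05 -0.48]
shift [-0.0074 -0.0194  0.0398] turn -0.0002 F [0.68 0.15 0.45] open 0.0873 t 3.95
```

>>> {"name": "carry_out", "arguments": {"moves": [-1,-0.007,-0.02,0.03,0,-1,-0.007,-0.02,0.03,0,0,-0.007,-0.02,0.03,0,1,-0.007,-0.02,0.03,0,1,-0.007,-0.02,0.03,0,1,-0.007,-0.02,0.03,0,1,-0.007,-0.02,0.03,0,1,-0.007,-0.02,0.03,0], "squeeze": 35}}

```text
time_s: 4.95
tool_pos: [0.5638, 0.1951, 0.082]
eef_rot: [-2.462, -1.951, 0.0]
ft_force: [0.1, -0.3, -1.0]
opening: 0.035
```

>>> {"name": "carry_out", "arguments": {"moves": [1,0,0,0,0,1,0,0,0,0,1,0,0,0,0]}}

```text
time_s: 5.32
tool_pos: [0.5639, 0.1951, 0.0821]
eef_rot: [2.462, 1.951, 0.0]
ft_force: [-0.9, 1.2, -0.5]
opening: 0.0178
```

Run:
```python
from h import *
to(.5645,.1953,.20,-13.2)
```

```text
pos [0.5639 0.1951 0.0821] yaw -13.23 tilt 0.01 q [-0.8   0.36  0.48  1.78 -0.19  1.04 -0.48]
shift [ 0.0032  0.0058 -1.1794] turn -0.0002 F [-0.87  1.15 -0.51] open 0.0178 t 5.325
```

Gripped at 17.8 mm, which matches the 18 mm handle. Lifting straight up.

>>> {"name": "carry_out", "arguments": {"moves": [1,0,0,0,0,1,0,0,-0.1,0,1,0,0,-0.25,0,1,0,0,-0.4,0,1,0,0,-0.6,0,1,0,0,-0.8,0,1,0,0,-1,0,1,0,0,-1,0]}}

```text
time_s: 6.32
tool_pos: [0.5649, 0.1954, 0.1844]
eef_rot: [2.462, 1.95, 0.006]
ft_force: [-0.4, -0.0, -2.0]
opening: 0.0176
```

>>> {"name": "carry_out", "arguments": {"moves": [1,0,0,-0.15,0,1,0,0,-0.3,0,1,0,0,-0.3,0,1,0,0,-0.3,0]}}

```text
time_s: 6.82
tool_pos: [0.5637, 0.1951, 0.2118]
eef_rot: [-2.462, -1.951, 0.001]
ft_force: [0.3, -0.9, -1.9]
opening: 0.0176
```

Run:
```python
from h import *
from cell import snapshot
to(.504,-.1787,.20,-2.6)
s=cv2.cvtColor(snapshot("side"),cv2.COLOR_RGB2BGR)
cv2.imwrite("pics/p2.png",cv2.resize(s[40:200,250:410],(600,600),interpolation=cv2.INTER_CUBIC))
```

```text
pos [0.5637 0.1951 0.2118] yaw -13.22 tilt 0.02 q [-0.83  0.24  0.5   1.64 -0.12  1.29 -0.54]
shift [-3.7758  0.2737  0.1185] turn -0.0885 F [ 0.28 -0.88 -1.93] open 0.0176 t 6.825
```

View pics/p2.png

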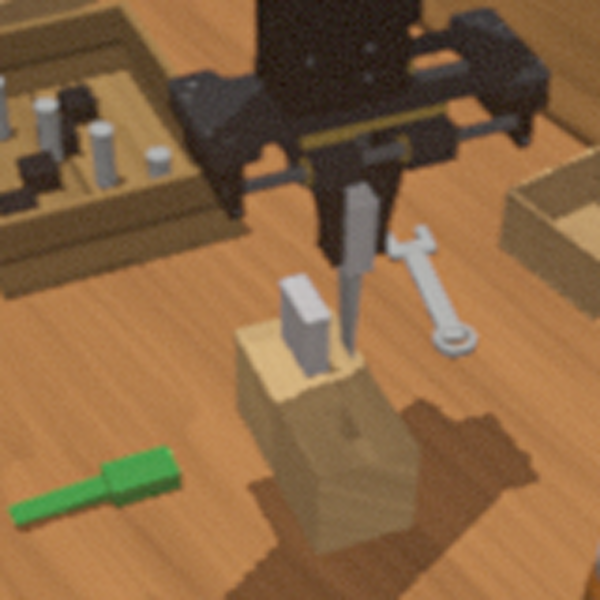

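The picture shows the narrow gauge hanging upright in the fingers, with its tip at (350,352). The broad gauge still stands at (305,325). Now carrying it to the jig.

>>> {"name": "carry_out", "arguments": {"moves": [1,-0.2,0.02,0,0,1,-0.5,0.035,0,0,1,-0.8,0.055,0,0,1,-1,0.07,0,0]}}

```text
time_s: 7.38
tool_pos: [0.5472, 0.0924, 0.2122]
eef_rot: [2.466, 1.947, 0.0]
ft_force: [0.1, 1.0, -2.1]
opening: 0.0181
```

>>> {"name": "carry_out", "arguments": {"moves": [1,-0.3,0.02,0,0,1,-0.6,0.04,0,0,1,-0.9,0.06,0,0,1,-1,0.07,0,0]}}

```text
time_s: 7.88
tool_pos: [0.5311, -0.0057, 0.2122]
eef_rot: [2.466, 1.947, 0.001]
ft_force: [0.3, 0.1, -1.2]
opening: 0.0179
```

>>> {"name": "carry_out", "arguments": {"moves": [1,-0.3,0.02,0,0,1,-0.6,0.04,0,0,1,-0.8,0.06,0,0,1,-1,0.07,0,0,1,-1,0.07,0,-0.05,1,-1,0.07,0,-0.088,1,-1,0.07,0,-0.088]}}

```text
time_s: 8.75
tool_pos: [0.5157, -0.1014, 0.212]
eef_rot: [-2.272, -2.169, -0.0]
ft_force: [-0.3, 1.2, -2.2]
opening: 0.018
```

Run:
```python
from h import *
to(.504,-.1787,.20,-2.6)
```

```text
pos [ 0.5157 -0.1014  0.212 ] yaw -2.67 tilt 0.02 q [-0.54  0.08  0.69  1.81 -0.06  1.27  0.12]
shift [-0.7774 -0.0805  0.1201] turn -0.0006 F [-0.3   1.18 -2.24] open 0.018 t 8.75
```

>>> {"name": "carry_out", "arguments": {"moves": [1,-0.25,-0.03,0,0,1,-0.5,-0.06,0,0,1,-0.777,-0.08,0,0,1,-0.777,-0.08,0,0,1,-0.777,-0.08,0.1,0,1,-0.777,-0.08,0.2,0,1,-0.777,-0.08,0.2,0,1,-0.777,-0.08,0.2,0]}}

```text
time_s: 9.75
tool_pos: [0.5041, -0.1786, 0.192]
eef_rot: [-2.272, -2.17, 0.0]
ft_force: [-0.0, -0.4, -1.4]
opening: 0.0179
```

Run:
```python
from h import *
from cell import snapshot
to(.504,-.1787,.164,-2.6)
s=cv2.cvtColor(snapshot("side"),cv2.COLOR_RGB2BGR);t=cv2.cvtColor(snapshot("top"),cv2.COLOR_RGB2BGR)
cv2.imwrite("pics/p3.png",np.hstack([cv2.resize(s[220:330,375:485],(550,550),interpolation=cv2.INTER_CUBIC),cv2.resize(t[120:220,380:430],(250,550))]))
p=sense()["tool_pos"]
for q in((p-[0,0,.0761]),[.504,-.1787,.088]): print((proj("side",q)-[375,220])*5)
```

```text
pos [ 0.5041 -0.1786  0.192 ] yaw -2.64 tilt 0.01 q [-0.43  0.13  0.76  1.82 -0.09  1.23  0.31]
shift [-0.0006 -0.0014  0.2803] turn -0.0003 F [-0.05 -0.37 -1.43] open 0.0179 t 9.75
[317.56231224 236.91425408]
[300.46941916 275.08280751]
```

View pics/p3.png

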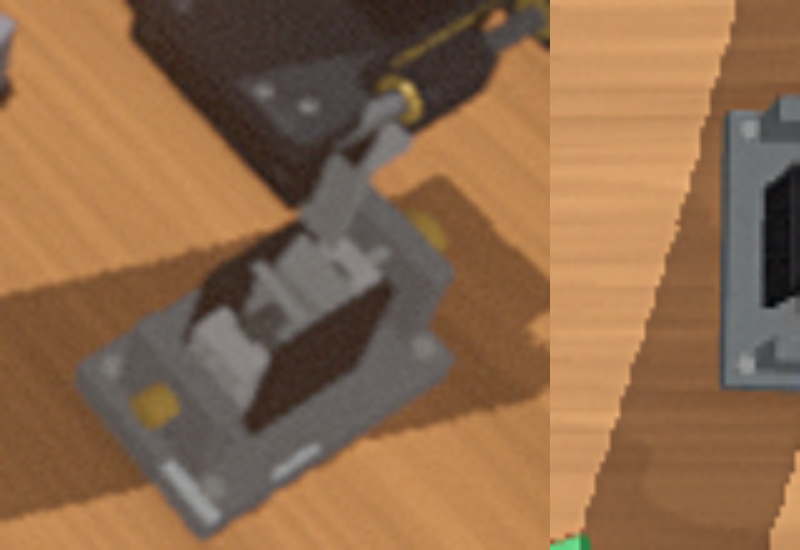

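The blade's tip edge spans about (303,222) to (333,240). That agrees with the projected (318,237), and it sits above the mouth centre at (300,275). Descending into the mouth.

>>> {"name": "carry_out", "arguments": {"moves": [1,0,0,0.08,0,1,0,0,0.16,0,1,0,0,0.24,0,1,0,0,0.3,0,1,0,0,0.35,0,1,0,0,0.35,0,1,0,0,0.35,0]}}

```text
time_s: 10.72
tool_pos: [0.5042, -0.179, 0.1573]
eef_rot: [2.272, 2.169, 0.0]
ft_force: [-0.6, -0.0, -2.0]
opening: 0.0177
```

Run:
```python
from h import *
from cell import snapshot
to(.504,-.1787,.132,-2.6)
s=cv2.cvtColor(snapshot("side"),cv2.COLOR_RGB2BGR)
cv2.imwrite("pics/p4.png",cv2.resize(s[220:330,375:485],(600,600),interpolation=cv2.INTER_CUBIC))
```

```text
pos [ 0.5042 -0.179   0.1573] yaw -2.67 tilt 0.02 q [-0.42  0.17  0.75  1.86 -0.13  1.16  0.33]
shift [ 0.0034 -0.0019  0.2526] turn -0.0006 F [-0.62 -0.01 -2.04] open 0.0177 t 10.725
```

View pics/p4.png

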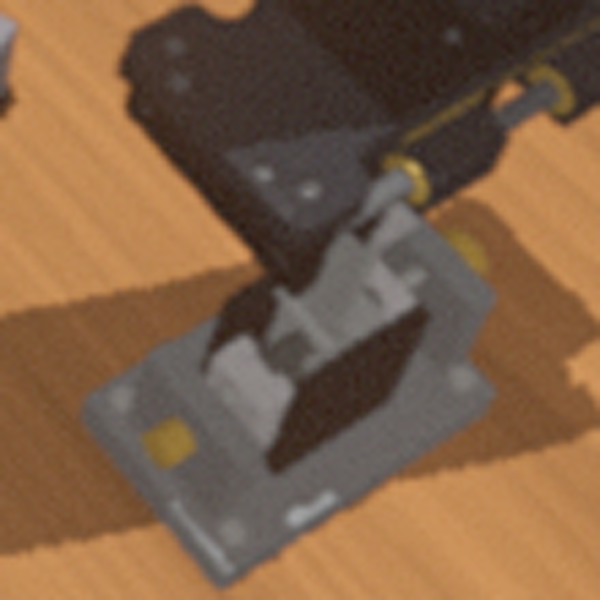

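The blade enters between the plates at about (330,305), with no contact force yet. Going down slowly.

>>> {"name": "carry_out", "arguments": {"moves": [1,0,0,0.02,0,1,0,0,0.04,0,1,0,0,0.06,0,1,0,0,0.08,0,1,0,0,0.1,0,1,0,0,0.12,0,1,0,0,0.12,0,1,0,0,0.12,0]}}

```text
time_s: 11.78
tool_pos: [0.504, -0.179, 0.1451]
eef_rot: [2.273, 2.169, -0.0]
ft_force: [-0.2, 0.2, -1.5]
opening: 0.0179
```

>>> {"name": "carry_out", "arguments": {"moves": [1,0,0,0.01,0,1,0,0,0.02,0,1,0,0,0.03,0,1,0,0,0.04,0,1,0,0,0.04,0,1,0,0,0.04,0]}}

```text
time_s: 12.52
tool_pos: [0.5041, -0.179, 0.1411]
eef_rot: [2.273, 2.169, 0.0]
ft_force: [0.0, 0.1, -2.1]
opening: 0.0175
```

>>> {"name": "carry_out", "arguments": {"moves": [1,0,0,0.01,0,1,0,0,0.02,0,1,0,0,0.03,0,1,0,0,0.04,0,1,0,0,0.04,0,1,0,0,0.04,0]}}

```text
time_s: 13.28
tool_pos: [0.5041, -0.179, 0.1371]
eef_rot: [2.273, 2.169, -0.0]
ft_force: [0.2, 0.4, -2.2]
opening: 0.0176
```

>>> {"name": "carry_out", "arguments": {"moves": [1,0,0,0.01,0,1,0,0,0.02,0,1,0,0,0.03,0,1,0,0,0.03,0,1,0,0,0.03,0]}}

```text
time_s: 13.9
tool_pos: [0.5041, -0.179, 0.1341]
eef_rot: [2.272, 2.169, -0.0]
ft_force: [1.0, 0.2, -1.9]
opening: 0.0176
```

>>> {"name": "carry_out", "arguments": {"moves": [1,0,0,0.01,0,1,0,0,0.02,0,1,0,0,0.03,0,1,0,0,0.03,0,1,0,0,0.03,0]}}

```text
time_s: 14.52
tool_pos: [0.504, -0.179, 0.1311]
eef_rot: [-2.272, -2.169, 0.0]
ft_force: [0.4, 0.8, -2.1]
opening: 0.0178
```

Tip at about 55 mm, still free.

>>> {"name": "carry_out", "arguments": {"moves": [1,0,0,0.01,0,1,0,0,0.02,0,1,0,0,0.03,0,1,0,0,0.03,0,1,0,0,0.03,0]}}

```text
time_s: 15.15
tool_pos: [0.504, -0.179, 0.128]
eef_rot: [-2.273, -2.169, 0.0]
ft_force: [0.6, -0.5, -2.6]
opening: 0.0178
```

>>> {"name": "carry_out", "arguments": {"moves": [1,0,0,0.01,0,1,0,0,0.02,0,1,0,0,0.03,0,1,0,0,0.03,0,1,0,0,0.03,0]}}

```text
time_s: 15.78
tool_pos: [0.5041, -0.1791, 0.1252]
eef_rot: [2.272, 2.169, 0.0]
ft_force: [-1.1, 0.2, 2.9]
opening: 0.0177
```

>>> {"name": "carry_out", "arguments": {"moves": [1,0,0,0.01,0,1,0,0,0.02,0,1,0,0,0.03,0,1,0,0,0.03,0,1,0,0,0.03,0]}}

```text
time_s: 16.4
tool_pos: [0.5041, -0.179, 0.1221]
eef_rot: [2.272, 2.169, -0.0]
ft_force: [0.0, 0.8, 4.6]
opening: 0.0173
```

Run:
```python
from h import *
from cell import snapshot
F=[]
for k in range(12):
    F.append(sense()["ft_force"]); s=snapshot("side")
print(np.mean(F,0),np.std(F,0)); to(.504,-.1787,.12,-2.6); print(sense()["wrist_torque"])
cv2.imwrite("pics/p5.png",cv2.resize(s[220:330,375:485][:,:,::-1],(600,600),interpolation=cv2.INTER_CUBIC))
```

```text
[-0.18662839 -0.034714    4.65173163] [0.34290224 0.572038   0.4366479 ]
pos [ 0.5041 -0.179   0.1221] yaw -2.66 tilt 0.0 q [-0.4   0.21  0.75  1.9  -0.16  1.09  0.36]
shift [ 0.0031 -0.0007  0.0211] turn -0.0005 F [0.57 0.51 5.16] open 0.0179 t 17.0
[-0.13734526  0.03099808 -0.03256279]
```

View pics/p5.png

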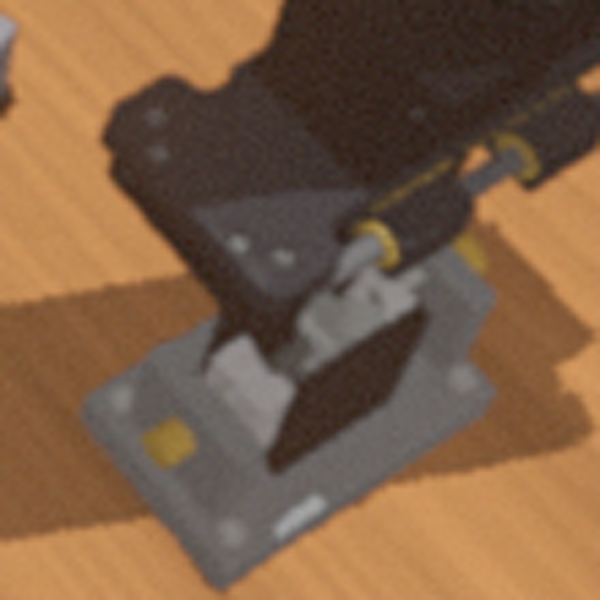

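Net drag is about 6.6 N: 4.65 N measured against a free reading of about -2. The target is about 8 N, so I'll go a little deeper in fine steps.

>>> {"name": "carry_out", "arguments": {"moves": [1,0,0,0.005,0,1,0,0,0.01,0,1,0,0,0.01,0,1,0,0,0.01,0]}}

```text
time_s: 17.5
tool_pos: [0.5042, -0.179, 0.1212]
eef_rot: [2.272, 2.169, 0.0]
ft_force: [0.5, -0.2, 4.8]
opening: 0.018
```

```bash
cat > avg.py <<'E'
from h import *
from cell import snapshot
F=[];Z=[]
for k in range(12):
    s=sense();F.append(s["ft_force"]);Z.append(s["tool_pos"][2]); snapshot("side")
print(np.mean(F,0).round(2),np.std(F,0).round(2),np.mean(Z)); to(.504,-.1787,.12,-2.6)
E
python3 avg.py
```

```text
[ 0.21 -0.26  5.25] [0.29 0.49 0.35] 0.1211754148953879
pos [ 0.5041 -0.179   0.1212] yaw -2.66 tilt 0.01 q [-0.4   0.21  0.75  1.9  -0.16  1.09  0.36]
shift [ 0.0029 -0.0016  0.0116] turn -0.0005 F [ 0.38 -0.36  5.31] open 0.0178 t 18.1
```

Between the last two depths the slope is about 0.6 N/mm, but the first rise was steeper. I'll back off in steps to measure the contact height and the free reading properly.

>>> {"name": "carry_out", "arguments": {"moves": [1,0,0,-0.01,0,1,0,0,-0.02,0,1,0,0,-0.02,0,1,0,0,-0.02,0]}}

```text
time_s: 18.6
tool_pos: [0.5037, -0.1788, 0.1227]
eef_rot: [-2.272, -2.169, 0.001]
ft_force: [0.5, 0.2, -7.0]
opening: 0.0176
```

```bash
python3 avg.py
```

```text
[ 0.18  0.33 -6.25] [0.41 0.38 0.57] 0.12296740706939735
pos [ 0.504  -0.1789  0.1231] yaw -2.66 tilt 0.01 q [-0.4   0.21  0.75  1.9  -0.16  1.09  0.36]
shift [ 0.0016 -0.0005  0.0307] turn -0.0005 F [ 0.19  1.3  -6.97] open 0.0178 t 19.2
```

>>> {"name": "carry_out", "arguments": {"moves": [1,0,0,-0.01,0,1,0,0,-0.02,0,1,0,0,-0.02,0,1,0,0,-0.02,0]}}

```text
time_s: 19.7
tool_pos: [0.5044, -0.1791, 0.1254]
eef_rot: [2.272, 2.169, 0.001]
ft_force: [-0.9, 0.1, -2.6]
opening: 0.0176
```

```bash
python3 avg.py
```

```text
[-0.36  0.05 -0.21] [0.46 0.39 1.34] 0.1253556925894218
pos [ 0.5043 -0.1791  0.1253] yaw -2.67 tilt 0.03 q [-0.4   0.21  0.75  1.9  -0.16  1.1   0.36]
shift [ 0.0039 -0.003   0.0531] turn -0.0006 F [-0.21 -0.21  2.19] open 0.0179 t 20.3
```

>>> {"name": "carry_out", "arguments": {"moves": [1,0,0,-0.01,0,1,0,0,-0.02,0,1,0,0,-0.02,0,1,0,0,-0.02,0]}}

```text
time_s: 20.8
tool_pos: [0.504, -0.1789, 0.127]
eef_rot: [-2.272, -2.169, 0.0]
ft_force: [0.2, -0.3, -3.6]
opening: 0.0175
```

```bash
python3 avg.py
```

```text
[ 0.25  0.03 -3.48] [0.34 0.46 0.38] 0.12703938054001854
pos [ 0.5041 -0.1789  0.1271] yaw -2.66 tilt 0.0 q [-0.4   0.21  0.75  1.89 -0.16  1.1   0.36]
shift [ 0.002  -0.0007  0.0706] turn -0.0005 F [-0.13  0.04 -4.39] open 0.018 t 21.4
```

The retraction readings flip sign with friction. Taking the upward sliding readings (-4.2 N net at tool z .123, -1.5 N net at .127), first touch is at tool z of about .129, with about 0.9 N of drag per mm. That matches the stated range. At tool z of about .1217 the drag should be about 7 N, with each plate near 9 N, so I'm going there from above.

>>> {"name": "carry_out", "arguments": {"moves": [1,0,0,0.006,0,1,0,0,0.012,0,1,0,0,0.018,0,1,0,0,0.024,0,1,0,0,0.03,0,1,0,0,0.036,0,1,0,0,0.042,0,1,0,0,0.047,0,1,0,0,0.051,0,1,0,0,0.055,0,1,0,0,0.055,0,1,0,0,0.055,0]}}

```text
time_s: 22.9
tool_pos: [0.5042, -0.179, 0.1217]
eef_rot: [2.272, 2.169, 0.0]
ft_force: [1.1, 0.2, 4.8]
opening: 0.0179
```

```bash
python3 avg.py
python3 - <<'E'
from h import *
from cell import snapshot
s=snapshot("side")[:,:,::-1]; cv2.imwrite("pics/p6.png",np.hstack([cv2.resize(s[220:330,375:485],(400,400)),cv2.resize(s[100:200,290:390],(400,400))]))
E
```

```text
[-0.23 -0.11  5.16] [0.61 0.35 0.52] 0.12166560246760404
pos [ 0.5041 -0.179   0.1217] yaw -2.67 tilt 0.01 q [-0.4   0.21  0.75  1.9  -0.16  1.09  0.36]
shift [ 0.0031 -0.0015  0.0166] turn -0.0006 F [ 0.04 -0.13  5.56] open 0.018 t 23.5
```

View pics/p6.png

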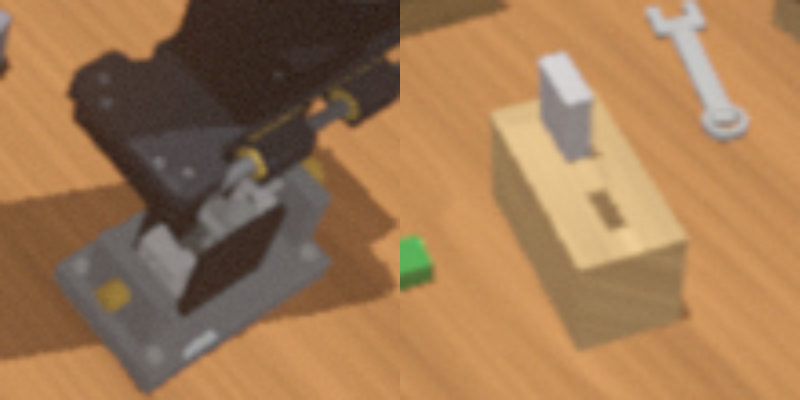

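The blade sits between the plates with a steady net push of about 7.2 N. The broad gauge stands untouched, and the narrow gauge's slot at (607,210) is empty. Handing in.

```bash
python3 -c "
from cell import sign_off
print(sign_off())"
```

```text
the job is handed in; nothing more can be done
None
```

I drew the narrow gauge from the stand and lowered its blade point down into the jig's gap. I handed the job in at about 23.5 s with the gauge still gripped at 35 N. The judge gave no verdict.

**Last checks**
- **Push:** the steady downward push was about 7.2 N (5.2 N read, against about -2 N hanging free), a little under the 8 N asked for.
- **Plates:** I estimate about 9 N on each plate, within the 4 to 13 N window. This comes from the push and depth; plate force can't be read directly.
- **Depth and angle:** the tip is about 46 mm above the bench, and the tool is tilted less than 0.1°.
- **Grip and surroundings:** finger opening is 17.9 mm against the 18 mm handle. The last picture shows the broad gauge still in its slot; I didn't check the other bench items beyond what the pictures happened to show.

**What disagreed:** single force readings taken at rest were unreliable, because friction can reverse as the arm settles. The first readings suggested a sudden jump in drag. I drew the blade back about 6 mm and measured again. First touch came out with the tip near 53 mm, with about 0.9 N of drag per mm, both within the ranges you gave. I then went back down and stopped slightly shallow to stay clear of the upper limit.

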